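# Make up a blanking set on the counter plate

### The arm

A 6-joint arm with a two-finger parallel gripper is mounted at the origin on the work surface. World frame = base frame: x ahead of the robot, y to its left, z up, the work surface at z = 0. Lengths are in m, angles in rad, forces in N, time in s.
With the tool pointing down it reaches from about 0.4 to 0.825 m from the base axis. Payload 7 kg.
Tool frame: the origin (TCP) lies at the very end of the fingers, on their centre line; the grasp point (between the pads) lies 19 mm behind it (arm.grasp_offset is the distance from the TCP to the grasp point, in m); z points along the fingers, y is the line along which they close (so a half turn about z gives the same grasp; the last joint's range is limited). The gripper opens to 88 mm and grips with 3 to 60 N. Pads are 19 mm wide; open, the fingers measure 130 mm over their backs; the gripper's body (78 mm by 193 mm) begins 47 mm behind the grasp point.
Start: joints at [1.418, 0.359, 0.012, 0, -1.224, -0.288], TCP at [0.288, 0.61, 0.203] pointing down, gripper open.
Joint ranges: [-3.07, 3.07], [-1.43, 2.12], [-1.02, 1.25], [-3.03, 1.67], [-3.05, -0], [-3.03, 3.03]. Speed limits (rad/s): [2.39, 2.39, 3.01, 3.14, 3.14, 3.14].

### API

Orientations are given as [roll, pitch, yaw] about the fixed x, y, z axes, in that order (R = Rz(yaw) Ry(pitch) Rx(roll)).
In Python, from station import get_state, cams, arm, nets gives the robot as it stands.
- The arm moves only by the shell command python3 -m creep 'ROWS' [FORCE]. ROWS is a JSON object of lists of equal length, an entry for each row: "translation": the shift along the world's x, y, z in mm, a list of three; "spin": the turn about the world's z in rad; "gripper": the opening, from 0 (shut) to 1 (fully open). In form: {"translation": [[dx, dy, dz], ...], "spin": [spin, ...], "gripper": [gripper, ...]}. A call has 1 to 8 rows; each row shifts and turns the commanded pose from where the row before left it; what a row does not reach is not made up. A row lasts 1/10 s, in which the tool goes at most 50 mm and 8.59 degrees, less where a joint would pass 70% of its speed; a pose out of reach is approached as far as the arm can. A call is refused whole if a number of a shift passes 50 or a number of a turn 0.15, either way. A call with a gripper value outside its range is refused whole. The fingers move at their own pace and stop on an object; FORCE is the grip in N (left out, the last holds). Time passes only in rows, so rows that do not move let the fingers close. It gives the time, the measured TCP pose, the force, the opening and the grip force at its end, in the units of the state.
- get_state(): the state, without advancing time (a new reading comes with each control period).
- cams.grab_frame(name): name is "scene" or "top"; returns a dict with "img" (384x512x3 uint8, red, green, blue), "mtx" (3x3 intrinsics, pixels), "D" ([k1, k2, p1, p2, k3] as OpenCV has them; the pictures are not rectified), "R" (3x3) and "t" (3): a world point X has camera coordinates R X + t. Camera axes: x right, y down, z forward; pixel columns grow to the right and rows downward; lengths in m; the calibration is good to about 2 mm. A picture is of the moment at which its call begins. There is no depth.
- arm.job_done(): hands the job in; it is judged then, once.
Trained networks look in the newest picture that a camera, given by its name, has taken for a name from the list of things; names that differ only in an ending like _2 or _b are one class to them, and where a whole thing is asked for, a point or a joint stands for the part that bears it (a point fixed in the world has none). Each returns a list of dicts, best first, with "confidence" (0 to 1); they miss things now and then, are a little off and sometimes report something else, mostly with a low value. They report only what shows in the picture. A call takes as long as a camera call.
- nets.search_frame(camera, label): "centre" ([x, y, z] in m, in world coordinates, good to about 4 mm: the middle of the surface that is visible of it).
- nets.pinpoint(camera, label): "centre" ([x, y, z] in m, in world coordinates, good to about 4 mm: a listed point, or the origin of a listed thing).
The state is a dict: "t": time; "q": joint angles; "qd": joint speeds; "joint_efforts": joint torques, N m; "eef_pos": TCP position; "ee_rot": TCP orientation; "force": force on the tool from outside, world axes, zero at the start; "moment": the same for the moment, N m; "width": finger opening in m; "gripper_force": force on a finger pad.
Only numpy, scipy, OpenCV 4.12 (cv2) and the standard library are available. Lean on these libraries where they do the work, as an engineer would, in place of code of your own. Each camera call takes 0.05 s, during which the arm holds its last target. There are 200 camera calls.

### The job

Make up a blanking set in the middle of the round blue plate: the brass flange at the bottom, the black rubber disc on it and the steel cap on top, all lying flat, centred on the plate and on one another, each set down gently rather than dropped. The steel cap stands on edge in the rack: lay it down flat on the green mat first and let go of it there, then take it afresh by its rim to stack it. Leave the coloured plugs in the rack and the other goods on the counter where they are.

Things in the scene. Friction and masses are not known exactly. Their poses are not given: they have to be found in the camera images.
- plate: round blue plate fixed to the counter, 150 mm across, 12 mm high with a flat top; a thin white ring (72 to 80 mm across) is painted round its middle. Origin: centre of its underside, z up
- mat: square green mat fixed to the counter, 130 x 130 mm, 4 mm thick. Origin: centre of its underside, x and y along its sides, z up
- rack: black plastic rack fixed to the counter, 86 mm (x) by 220 mm (y), with three slots at y = -70, 0 and +70 mm in which discs stand on edge, disc axis along the rack's y. The slot floor is 8 mm above the counter, the slot walls reach 26 mm, each slot is 17 mm wide. Origin: centre of its underside
- cap: solid bright steel cap, a plain disc 60 mm across and 14 mm thick, about 0.3 kg, both faces alike; starts standing on edge in one of the three rack slots (any of them), its top edge 68 mm above the counter. Origin: centre of the disc; its own y axis is the disc's axis (level while it stands on edge, vertical either way round when it lies flat)
- flange: brass flange, a disc 60 mm across and 16 mm thick, about 0.36 kg, four dark bolt holes and a dark centre bore on its top face; lies flat on the counter. Origin: centre of its underside, z up along its axis
- seal: plain black rubber disc, 60 mm across and 12 mm thick, stiff, about 0.04 kg; lies flat on the counter. Origin: centre of its underside, z up along its axis
- plug_blue: blue plastic plug, a disc of the cap's size standing on edge in another rack slot; not to be disturbed. Origin: disc centre, y along its axis
- plug_orange: orange plastic plug, a disc of the cap's size standing on edge in another rack slot; not to be disturbed. Origin: disc centre, y along its axis
- valve: loose brass ball valve with a red lever, about 100 x 34 x 50 mm; not to be disturbed. Origin: under its middle
- tape: loose yellow spool of tape lying flat, 56 mm across, 20 mm high; not to be disturbed. Origin: centre of its underside
- elbow: loose grey plastic pipe elbow, about 90 x 85 x 48 mm; not to be disturbed. Origin: under the bend, on the counter

How it is judged:
By the outcome, as a careful person would: the job done as asked, in the order asked, and still so for the second after the job is handed in, with the robot touching nothing.
It also fails if it takes over 72 s, if anything falls off the work surface, if the arm or the gripper's body presses on something with over 40 N, if the wrist force passes 120 N, or if a joint passes its speed limit or range.

## Working session

There is one attempt and no reset: what is moved stays moved. The work goes in short steps, Python scripts to look and compute and a shell command to move; the robot and the scene stay as the last step left them, time stands still between calls to the robot, and variables do not carry over. Pictures are saved under pics/ and viewed, at most 10 in all, crops included, and the job is handed in when it is done.

```bash
ls; mkdir -p pics
cat > h.py <<'E'
import numpy as np, cv2
from station import get_state, cams, arm, nets
E
python3 - <<'E'
from h import *
for c in ("scene","top"):
    f=cams.grab_frame(c); cv2.imwrite(f"pics/{c}0.png",f["img"][:,:,::-1]); print(c,(-f["R"].T@f["t"]).round(3), f["mtx"][0,0])
    for n in ("plate","mat","rack","cap","flange","seal","plug_blue","plug_orange","valve","tape","elbow"):
        r=nets.pinpoint(c,n)
        print(n,[(np.round(d["centre"],4).tolist(),round(d["confidence"],2)) for d in r[:2]])
s=get_state(); print({k:np.round(v,3) for k,v in s.items()})
E
```

```text
pics
scene [1.187 0.649 0.92 ] 498.05585455571094
plate [([0.6375, 0.0264, 0.002], 0.57), ([0.5219, 0.3008, 0.0366], 0.48)]
mat [([0.4482, -0.2943, -0.0007], 0.73)]
rack [([0.5233, 0.2992, -0.0029], 0.55)]
cap [([0.541, 0.3669, 0.0336], 0.56)]
flange [([0.6026, -0.2473, -0.0013], 0.87)]
seal [([0.4595, -0.0662, 0.0017], 0.85)]
plug_blue [([0.5224, 0.2978, 0.0371], 0.8)]
plug_orange [([0.5092, 0.2327, 0.0399], 0.66), ([0.6022, -0.2468, 0.0012], 0.2)]
valve [([0.7792, 0.1451, -0.0018], 0.92), ([0.5231, 0.2979, 0.0407], 0.25)]
tape [([0.7472, -0.1774, -0.0013], 0.87), ([0.6007, -0.2465, 0.0003], 0.36)]
elbow [([0.7048, 0.3297, 0.0004], 0.76)]
top [0.374 0.033 1.113] 475.81063183350983
plate [([0.6381, 0.0306, 0.0009], 0.93)]
mat [([0.4551, -0.2983, 0.0003], 0.89)]
rack [([0.5214, 0.2976, -0.0017], 0.74)]
cap [([0.5397, 0.3634, 0.04], 0.74), ([0.4541, -0.2998, 0.0034], 0.34)]
flange [([0.6003, -0.2494, 0.0011], 0.62)]
seal [([0.4567, -0.0634, -0.0029], 0.84)]
plug_blue [([0.5243, 0.2972, 0.0386], 0.7)]
plug_orange [([0.5063, 0.23, 0.0353], 0.57)]
valve [([0.7708, 0.1435, 0.0024], 0.78)]
tape [([0.7498, -0.1722, 0.0004], 0.91)]
elbow [([0.7032, 0.3287, -0.0023], 0.95), ([0.5225, 0.298, 0.0011], 0.36)]
{'t': np.float64(1.2), 'q': array([ 1.418,  0.359,  0.012,  0.   , -1.224, -0.288]), 'qd': array([-0.002,  0.   ,  0.   ,  0.001, -0.002, -0.001]), 'joint_efforts': array([ 0.0000e+00, -5.8238e+01,  2.9331e+01,  7.0030e+00,  1.3000e-02,
       -0.0000e+00]), 'eef_pos': array([0.288, 0.61 , 0.203]), 'ee_rot': array([-3.142, -0.   , -0.441]), 'force': array([ 0.242, -0.708, -0.879]), 'moment': array([ 0.035, -0.064, -0.012]), 'gripper_force': np.float64(0.0), 'width': np.float64(0.088)}
```

View pics/scene0.png

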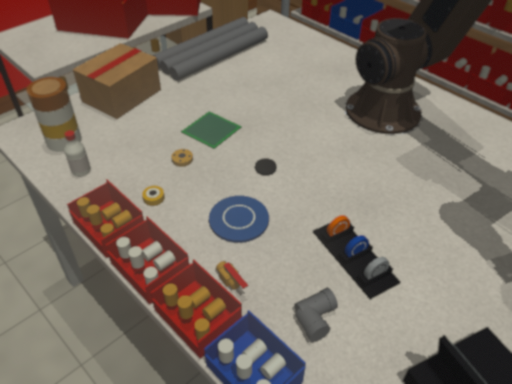

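View pics/top0.png

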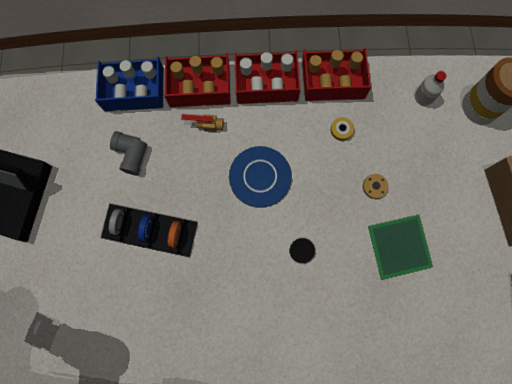

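The scene view shows the cap at (376,267), the nearest slot on the robot's left, with blue at (357,245) and orange at (339,225). The seal is at (265,167), the flange at (182,157), the plate at (239,217) and the mat at (211,129). The top view agrees: cap (116,222), seal (302,250), flange (376,186), plate (260,176), mat (400,246). Next I'll refine the positions by matching silhouette centroids in both views.

```bash
cat >> h.py <<'E'
from scipy.optimize import least_squares
def proj(f,P):
    return cv2.projectPoints(np.asarray(P,float).reshape(-1,1,3),cv2.Rodrigues(f["R"])[0],f["t"].reshape(3,1),f["mtx"],np.asarray(f["D"]))[0].reshape(-1,2)
A=np.linspace(0,2*np.pi,60)
def disc(c,r,h,ax=None):   # c: underside centre (ax None, vertical) or body centre with axis ax
    C,S=np.cos(A)*r,np.sin(A)*r
    if ax is None: return np.vstack([np.c_[c[0]+C,c[1]+S,0*C+c[2]+z] for z in (0,h)])
    ax=np.asarray(ax,float); ax/=np.linalg.norm(ax); u=np.cross(ax,[0,0,1.]); u=u/np.linalg.norm(u) if np.linalg.norm(u)>1e-3 else np.array([1.,0,0]); v=np.cross(ax,u)
    return np.vstack([c+np.outer(C,u)+np.outer(S,v)+s*ax*h/2 for s in (-1,1)])
def hullc(p):
    m=cv2.moments(cv2.convexHull(p.astype(np.float32))); return np.array([m["m10"],m["m01"]])/m["m00"],m["m00"]
RNG={"plate":((95,90,40),(125,255,255)),"mat":((45,70,30),(90,255,255)),"flange":((10,70,50),(30,255,255)),"seal":((0,0,0),(180,255,60))}
def blob(f,lo,hi,guess,win=60):
    hsv=cv2.cvtColor(f["img"],cv2.COLOR_RGB2HSV); m=cv2.inRange(hsv,lo,hi)
    u,v=proj(f,guess)[0].round().astype(int); w=np.zeros_like(m); w[max(v-win,0):v+win,max(u-win,0):u+win]=255
    m&=w; cs,_=cv2.findContours(m,cv2.RETR_EXTERNAL,cv2.CHAIN_APPROX_NONE)
    cs=[c for c in cs if cv2.contourArea(c)>30]
    return min(cs,key=lambda c:np.linalg.norm(c.mean((0,1))-[u,v]))
def fit(F,name,guess,model,hull=True,win=60):
    M=[]
    for f in F:
        b=blob(f,*RNG[name],guess,win); M.append(hullc(b.reshape(-1,2)))
    g=lambda x:np.concatenate([hullc(proj(f,model(x)))[0]-m[0] for f,m in zip(F,M)])
    s=least_squares(g,guess)
    return s.x,np.abs(s.fun).max(),[(round(m[1]),round(hullc(proj(f,model(s.x)))[1])) for f,m in zip(F,M)]
E
python3 - <<'E'
from h import *
F=[cams.grab_frame(c) for c in ("scene","top")]
for n,g,r,h in (("plate",[.638,.028,0],.075,.012),("flange",[.601,-.248,0],.03,.016),("seal",[.458,-.065,0],.03,.012)):
    x,e,a=fit(F,n,g,lambda c:disc(c,r,h)); print(n,x.round(4),e.round(2),a)
def sq(c):
    return None
for f in F:
    b=blob(f,*RNG["mat"],[.452,-.296,0]); q=cv2.boxPoints(cv2.minAreaRect(b)); 
    # mat corners onto z=4mm
    n=cv2.undistortPoints(cv2.approxPolyDP(b,8,True).astype(float),f["mtx"],np.asarray(f["D"])).reshape(-1,2)
    d=np.c_[n,np.ones(len(n))]@f["R"]; o=-f["R"].T@f["t"]; P=o+d*((.004-o[2])/d[:,2])[:,None]; print("mat",P[:,:2].round(3).tolist(),P.mean(0).round(4))
ims=[cv2.resize(F[0]["img"][200:310,300:410],None,fx=3.6,fy=5,interpolation=cv2.INTER_CUBIC),cv2.resize(F[1]["img"][190:270,90:205],None,fx=3.4,fy=6.875,interpolation=cv2.INTER_CUBIC)]
# overlay predicted cap
for f,im,(u0,v0,sx,sy) in zip(F,ims,((300,200,3.6,5),(90,190,3.4,6.875))):
    for c,col in (((.540,.365,.038),(255,0,0)),((.5235,.2975,.038),(0,255,0)),((.507,.230,.038),(255,255,0))):
        for p in proj(f,disc(np.array(c),.03,.014,[-.24,.97,0])): cv2.circle(im,(int((p[0]-u0+.5)*sx),int((p[1]-v0+.5)*sy)),1,col,-1)
h=max(i.shape[0] for i in ims); ims=[cv2.copyMakeBorder(i,0,h-i.shape[0],0,0,cv2.BORDER_CONSTANT) for i in ims]
o=np.hstack(ims); print(o.shape); cv2.imwrite("pics/rack.png",o[:,:,::-1])
E
```

```text
plate [0.6383 0.0272 0.0008] 0.34 [(1974, 2346), (2898, 3077)]
flange [ 0.6013 -0.2481  0.0012] 0.27 [(281, 334), (464, 524)]
seal [ 0.4571 -0.0629 -0.0011] 0.49 [(184, 322), (470, 536)]
mat [[0.525, -0.344], [0.504, -0.223], [0.385, -0.247], [0.405, -0.363]] [ 0.4549 -0.2942  0.004 ]
mat [[0.527, -0.348], [0.507, -0.224], [0.381, -0.244], [0.403, -0.37]] [ 0.4545 -0.2965  0.004 ]
(550, 787, 3)
```

View pics/rack.png

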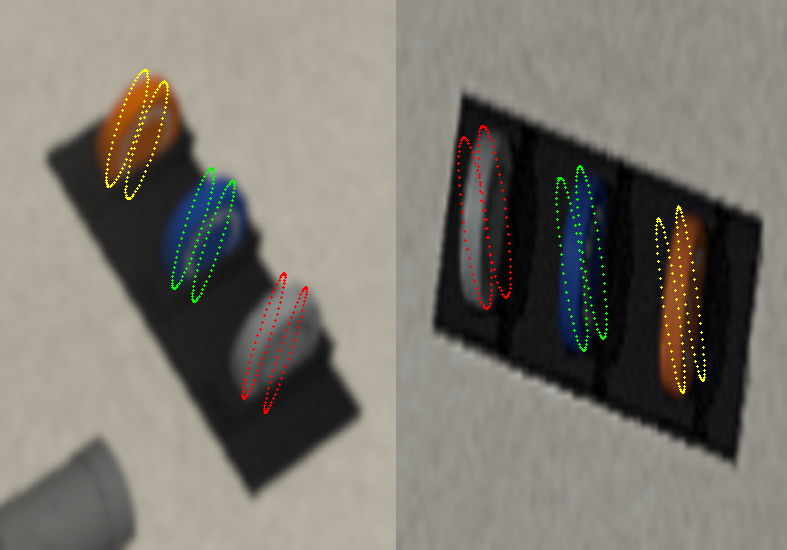

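The overlay's axis sign was wrong: the rack's y axis is (+0.24, 0.97). The disc centres do match, with the cap at about (376,267) in the scene view. I'll take one more measurement of the plugs to fix the rack line, then move.

```bash
cat >> h.py <<'E'
RNG["plug_orange"]=((3,120,40),(20,255,255)); RNG["plug_blue"]=((100,120,30),(125,255,255)); RNG["cap"]=((0,0,75),(180,60,255))
AX=[.236,.972,0]
E
python3 - <<'E'
from h import *
F=[cams.grab_frame(c) for c in ("scene","top")]
for n,g in (("plug_orange",[.508,.231,.038]),("plug_blue",[.5234,.2975,.038])):
    x,e,a=fit(F,n,g,lambda c:disc(c,.03,.014,AX),win=22); print(n,x.round(4),e.round(2),a)
# rack corners in top view, dark
f=F[1]; b=blob(f,(0,0,0),(180,255,60),[.5235,.2975,.02],win=70); q=cv2.boxPoints(cv2.minAreaRect(b)).reshape(-1,1,2).astype(float)
for z in (.026,):
    n=cv2.undistortPoints(q,f["mtx"],np.asarray(f["D"])).reshape(-1,2); d=np.c_[n,np.ones(4)]@f["R"]; o=-f["R"].T@f["t"]; P=o+d*((z-o[2])/d[:,2])[:,None]
    print(P.round(4).tolist(),P.mean(0))
E
```

```text
plug_orange [0.5052 0.2293 0.0388] 0.02 [(314, 383), (256, 270)]
plug_blue [0.5226 0.2968 0.0401] 0.32 [(310, 394), (266, 298)]
[[0.5031, 0.4051, 0.026], [0.5864, 0.3882, 0.026], [0.533, 0.1761, 0.026], [0.4522, 0.1951, 0.026]] [0.51867117 0.29110788 0.026     ]
```

```bash
python3 -m creep '{"translation":[[25,-24.5,-4],[25,-24.5,-4],[25,-24.5,-4],[25,-24.5,-4],[25,-24.5,-4],[25,-24.5,-4],[25,-24.5,-4],[25,-24.5,-4]],"spin":[-0.1375,-0.1375,-0.1375,-0.1375,-0.1375,-0.1375,-0.1375,-0.1375],"gripper":[1,1,1,1,1,1,1,1]}'; python3 -m creep '{"translation":[[25,-24.5,-4],[25,-24.5,-4],[0,0,0],[0,0,0]],"spin":[-0.1375,-0.1375,0,0],"gripper":[1,1,1,1]}'
```

```text
t: 2.2
eef_pos: [0.4889, 0.4134, 0.1709]
ee_rot: [-3.141, 0.0, -1.546]
force: [2.0, 0.6, -1.3]
width: 0.0879
gripper_force: 0.0
t: 2.6
eef_pos: [0.5385, 0.3647, 0.1627]
ee_rot: [3.141, -0.0, -1.817]
force: [0.4, 0.6, -0.3]
width: 0.0879
gripper_force: 0.0
```

```bash
python3 -m creep '{"translation":[[1,0,-35],[0,0,-35],[0,0,-30],[0,0,-20],[0,0,-10],[0,0,0],[0,0,0]],"spin":[0,0,0,0,0,0,0],"gripper":[1,1,1,1,1,1,0.6]}' 12;  python3 -m creep '{"translation":[[0,0,0],[0,0,0],[0,0,0],[0,0,0],[0,0,0],[0,0,0]],"spin":[0,0,0,0,0,0],"gripper":[0.5,0.5,0.5,0.5,0.5,0.5]}' 12
```

```text
t: 3.3
eef_pos: [0.5393, 0.3664, 0.0339]
ee_rot: [-3.141, 0.001, -1.814]
force: [0.1, -0.1, 1.2]
width: 0.0836
gripper_force: 0.0
t: 3.9
eef_pos: [0.539, 0.3654, 0.0329]
ee_rot: [-3.142, 0.0, -1.816]
force: [-0.4, -0.4, -0.0]
width: 0.0452
gripper_force: 9.4
```

Run:
```python
from h import *
f=cams.grab_frame("scene"); g=cams.grab_frame("top")
o=np.hstack([cv2.resize(f["img"][150:300,280:430],(396,500),interpolation=cv2.INTER_CUBIC),cv2.resize(g["img"][160:290,70:220],(400,500),interpolation=cv2.INTER_CUBIC)])
cv2.imwrite("pics/g1.png",o[:,:,::-1]); s=get_state(); print(s["width"],s["gripper_force"],s["force"])
```

```text
0.045003319651694934 9.478552043437958 [ 0.43423297  0.29079617 -0.07814476]
```

View pics/g1.png

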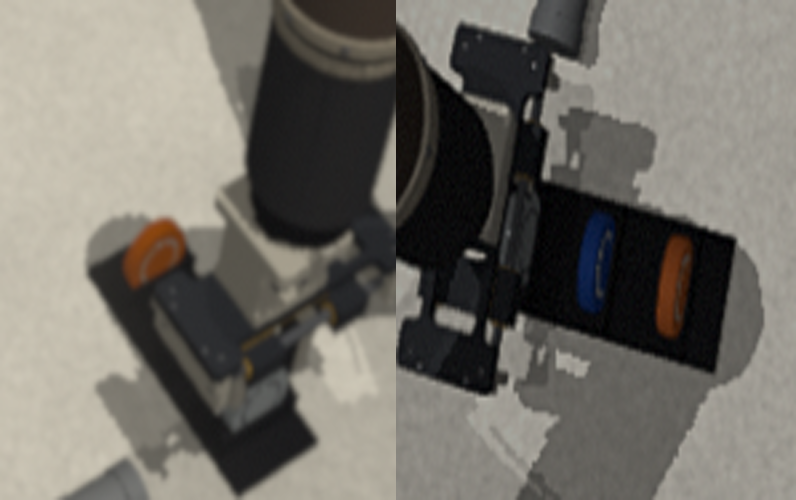

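The scene view shows the gripper over the cap, which sits between the fingers near (255,400) of the crop. The 45 mm width is unexpected, so I'll close further to test whether this is real contact.

```bash
python3 -m creep '{"translation":[[0,0,0],[0,0,0]],"spin":[0,0],"gripper":[0.4,0.4]}' 12
python3 - <<'E'
from h import *
f=cams.grab_frame("scene"); g=cams.grab_frame("top")
a=proj(f,[.5393,.3655,.04])[0].astype(int); b=proj(g,[.5393,.3655,.04])[0].astype(int); print(a,b)
o=np.hstack([cv2.resize(i["img"][p[1]-28:p[1]+28,p[0]-28:p[0]+28],(400,400),interpolation=cv2.INTER_CUBIC) for i,p in ((f,a),(g,b))])
o=np.clip(o.astype(float)*1.8,0,255).astype(np.uint8)
cv2.imwrite("pics/g2.png",o[:,:,::-1]);
E
```

```text
t: 4.2
eef_pos: [0.539, 0.3654, 0.0329]
ee_rot: [-3.142, -0.0, -1.816]
force: [-0.2, 0.4, 0.2]
width: 0.0451
gripper_force: 9.5
[376 267] [115 221]
```

View pics/g2.png

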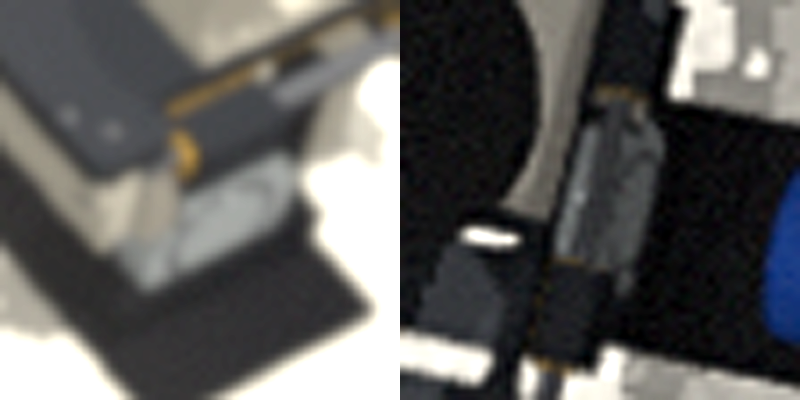

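Contact is real at 45 mm, and the cap still looks to be down in its slot. A lift of a few mm will show whether it is held.

```bash
python3 -m creep '{"translation":[[0,0,2],[0,0,2],[0,0,2],[0,0,0]],"spin":[0,0,0,0],"gripper":[0.4,0.4,0.4,0.4]}' 12
```

```text
t: 4.7
eef_pos: [0.5391, 0.3656, 0.0392]
ee_rot: [-3.141, 0.0, -1.816]
force: [0.1, 0.1, 0.9]
width: 0.0352
gripper_force: 0.0
```

The width fell as the tool rose, so the fingers were on the upper chord, and the tips sit about 25 mm higher than I assumed. I'll lift clear and check where the fingertips really are in the pictures.

```bash
python3 -m creep '{"translation":[[0,0,10],[0,0,30],[0,0,30],[0,0,0]],"spin":[0,0,0,0],"gripper":[0.6,1,1,1]}' 12;  python3 -m creep '{"translation":[[0,0,0],[0,0,0],[0,0,0]],"spin":[0,0,0],"gripper":[1,1,1]}';python3 - <<'E'
from h import *
f=cams.grab_frame("scene"); g=cams.grab_frame("top"); s=get_state(); T=s["eef_pos"]; w=s["width"]/2; print(T,w)
e=np.array([.97,-.243,0]); o=[]
for i in (f,g):
    p=proj(i,T)[0].round().astype(int)-[0,8]; h=40
    u0=max(p[0]-h,0); v0=p[1]-h; k=5
    im=cv2.resize(i["img"][v0:v0+2*h,u0:u0+2*h],(400,400),interpolation=cv2.INTER_CUBIC)
    im=np.clip(im.astype(float)*1.7,0,255).astype(np.uint8)
    for P,c in ((T,(255,0,0)),(T+e*w,(0,255,0)),(T-e*w,(0,255,0)),(T+e*w+[0,0,.025],(255,0,255)),(T-e*w+[0,0,.025],(255,0,255))):
        q=(proj(i,P)[0]-[u0,v0]+.5)*k; cv2.circle(im,tuple(int(a) for a in q),3,c,-1)
    o.append(im)
cv2.imwrite("pics/g3.png",np.hstack(o)[:,:,::-1])
E
```

```text
t: 5.1
eef_pos: [0.5413, 0.3674, 0.1143]
ee_rot: [-3.137, 0.006, -1.815]
force: [-0.2, 0.3, 0.1]
width: 0.0617
gripper_force: 0.0
t: 5.4
eef_pos: [0.5385, 0.365, 0.1079]
ee_rot: [3.141, -0.001, -1.816]
force: [-0.7, 0.6, -0.9]
width: 0.0845
gripper_force: 0.0
[0.53867405 0.36510197 0.10802337] 0.043336127982991995
```

View pics/g3.png

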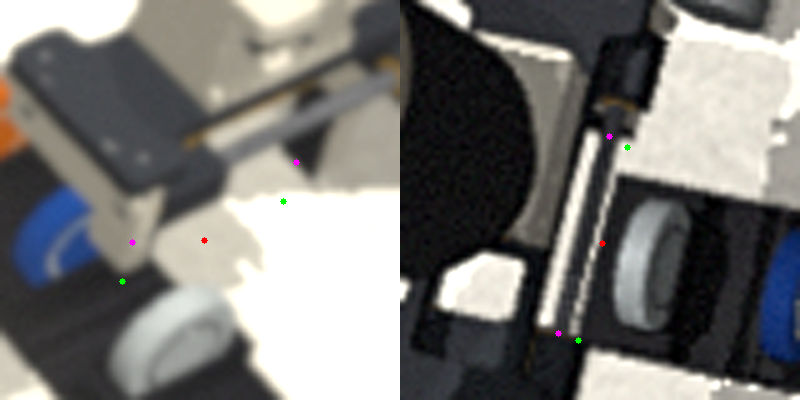

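Left half: the fingertips show near (135,268), at or a little above the green TCP marks, and the cap is still upright in its slot at (170,340). The picture can't settle the tip height, so I'll touch the open counter with the fingertips to measure it.

```bash
python3 -m creep '{"translation":[[-11,-30,0],[-15,-45,0],[-15,-45,0],[-15,-45,0],[-15,-45,0],[-15,-45,-10],[-3,-30,-10],[0,0,-10]],"spin":[0,0,0,0,0,0,0,0],"gripper":[0.5,0.5,0.5,0.5,0.5,0.5,0.5,0.5]}'; python3 -m creep '{"translation":[[0,0,-20],[0,0,-14],[0,0,-5],[0,0,-5],[0,0,-3],[0,0,-3],[0,0,-3],[0,0,0]],"spin":[0,0,0,0,0,0,0,0],"gripper":[0.5,0.5,0.5,0.5,0.5,0.5,0.5,0.5]}'
```

```text
t: 6.3
eef_pos: [0.4485, 0.0774, 0.0785]
ee_rot: [3.141, -0.0, -1.818]
force: [0.3, 0.5, 0.3]
width: 0.044
gripper_force: 0.0
t: 7.1
eef_pos: [0.45, 0.0805, 0.0257]
ee_rot: [3.142, -0.0, -1.816]
force: [-0.4, 0.8, -0.1]
width: 0.0439
gripper_force: 0.0
```

```bash
python3 -m creep '{"translation":[[0,0,-3],[0,0,-3],[0,0,-2],[0,0,-2],[0,0,0]],"spin":[0,0,0,0,0],"gripper":[0.5,0.5,0.5,0.5,0.5]}';python3 -m creep '{"translation":[[0,0,-3],[0,0,-2],[0,0,-2],[0,0,0]],"spin":[0,0,0,0],"gripper":[0.5,0.5,0.5,0.5]}';  python3 - <<'E'
from h import *
f=cams.grab_frame("scene"); s=get_state(); T=s["eef_pos"]; w=s["width"]/2; print(T,s["force"])
p=proj(f,T)[0].round().astype(int)-[0,12]; h=30; u0,v0=p-h
im=cv2.resize(f["img"][v0:v0+60,u0:u0+60],(600,600),interpolation=cv2.INTER_CUBIC)
e=np.array([.97,-.243,0]); n=np.array([.243,.97,0])
for z in (0,.01,.02,.03):
  for sg in (1,-1):
    q=(proj(f,T+sg*e*w+n*.0095+[0,0,z])[0]-[u0,v0]+.5)*10; cv2.circle(im,tuple(int(a) for a in q),3,(0,255,0) if z==0 else (255,0,255),-1)
cv2.imwrite("pics/g4.png",im[:,:,::-1])
E
```

```text
t: 7.6
eef_pos: [0.4498, 0.0803, 0.0156]
ee_rot: [3.141, -0.0, -1.816]
force: [0.0, 0.7, 0.3]
width: 0.044
gripper_force: 0.0
t: 8.0
eef_pos: [0.4498, 0.0803, 0.0085]
ee_rot: [3.141, -0.0, -1.816]
force: [0.1, 0.3, 0.8]
width: 0.044
gripper_force: 0.0
[0.44988216 0.08037373 0.00869085] [ 0.42528856 -0.3342175   0.31278706]
```

View pics/g4.png

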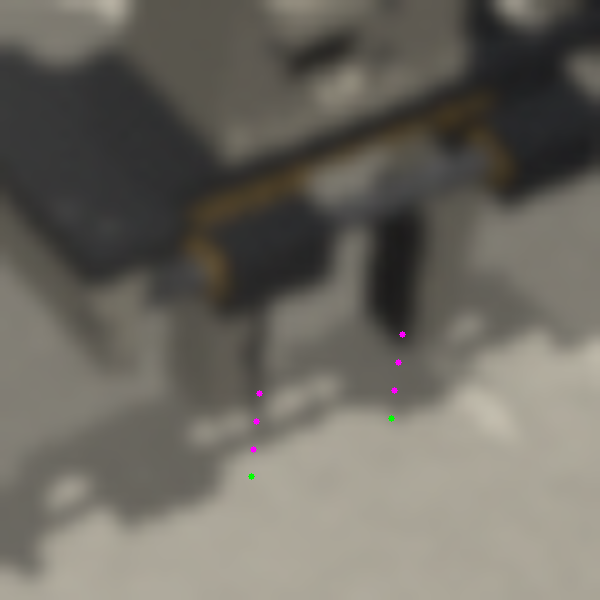

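The fingertips end at about the +25 to +30 mm marks (left tip near (255,388), right near (397,340)). The real tips are therefore about 25 mm above the reported TCP, as the cap contact implied. I'll touch the counter to get the exact offset.

```bash
python3 -m creep '{"translation":[[0,0,-8],[0,0,-8],[0,0,-5],[0,0,-3],[0,0,-2],[0,0,0]],"spin":[0,0,0,0,0,0],"gripper":[0.5,0.5,0.5,0.5,0.5,0.5]}';python3 -m creep '{"translation":[[0,0,-1],[0,0,-1],[0,0,0]],"spin":[0,0,0],"gripper":[0.5,0.5,0.5]}';python3 -m creep '{"translation":[[0,0,-1],[0,0,-1],[0,0,0]],"spin":[0,0,0],"gripper":[0.5,0.5,0.5]}'
```

```text
t: 8.65
eef_pos: [0.4499, 0.0803, -0.0175]
ee_rot: [3.141, -0.0, -1.816]
force: [0.3, 0.0, 0.6]
width: 0.0437
gripper_force: 0.0
t: 8.95
eef_pos: [0.45, 0.0805, -0.0191]
ee_rot: [-3.142, 0.0, -1.816]
force: [-0.7, 0.7, -0.2]
width: 0.0437
gripper_force: 0.0
t: 9.25
eef_pos: [0.4499, 0.0804, -0.0213]
ee_rot: [3.141, -0.0, -1.816]
force: [0.4, 0.1, 0.3]
width: 0.0439
gripper_force: 0.0
```

```bash
for i in 1 2 ; do python3 -m creep '{"translation":[[0,0,-1],[0,0,-1],[0,0,0]],"spin":[0,0,0],"gripper":[0.5,0.5,0.5]}' | egrep "eef|force"; done
```

```text
eef_pos: [0.4499, 0.0804, -0.0233]
force: [0.5, 0.9, 0.3]
gripper_force: 0.0
eef_pos: [0.4501, 0.0805, -0.0236]
force: [-8.8, -0.3, 29.0]
gripper_force: 14.2
```

The tips touch the counter at a reported z of about -23.5 mm, so true tip height = reported + 23.5 mm. I'm going back to the cap with that correction.

```bash
python3 -m creep '{"translation":[[0,0,5],[0,0,35],[0,0,40],[3,10,30],[15,45,0],[15,45,0],[15,45,0],[15,45,0]],"spin":[0,0,0,0,0,0,0,0],"gripper":[0.5,0.5,0.5,0.7,1,1,1,1]}'; python3 -m creep '{"translation":[[15,45,0],[15,45,0],[12,5,0],[0,0,0]],"spin":[0,0,0,0],"gripper":[1,1,1,1]}'
```

```text
t: 10.65
eef_pos: [0.5133, 0.2723, 0.0851]
ee_rot: [-3.141, 0.0, -1.816]
force: [1.2, 0.3, 0.5]
width: 0.0785
gripper_force: 0.0
t: 11.05
eef_pos: [0.5556, 0.3669, 0.0836]
ee_rot: [3.141, -0.001, -1.815]
force: [-0.3, -0.1, -0.4]
width: 0.0873
gripper_force: 0.0
```

```bash
python3 -m creep '{"translation":[[-16,-1,0],[0,0,-20],[0,0,-25],[0,0,-15],[0,0,-9],[0,0,-5],[0,0,0]],"spin":[0,0,0,0,0,0,0],"gripper":[1,1,1,1,1,1,1]}' 12;  python3 -m creep '{"translation":[[0,0,0],[0,0,0],[0,0,0],[0,0,0],[0,0,0]],"spin":[0,0,0,0,0],"gripper":[0.6,0.6,0.6,0.6,0.6]}' 12
```

```text
t: 11.75
eef_pos: [0.539, 0.3642, 0.0106]
ee_rot: [3.141, -0.001, -1.816]
force: [-0.4, 0.0, 0.2]
width: 0.0878
gripper_force: 0.0
t: 12.25
eef_pos: [0.5391, 0.3646, 0.0113]
ee_rot: [-3.141, 0.0, -1.816]
force: [-0.8, 0.2, 2.1]
width: 0.0598
gripper_force: 12.0
```

```bash
python3 -m creep '{"translation":[[0,0,4],[0,0,20],[0,0,30],[0,0,31],[-2,-20,0],[-5,-42,0],[-5,-42,0],[-5,-42,0]],"spin":[0,0,0,0,0,0,0,0],"gripper":[0.6,0.6,0.6,0.6,0.6,0.6,0.6,0.6]}' 20; python3 -m creep '{"translation":[[-5,-42,0],[-5,-42,0],[-5,-42,0],[-5,-42,0],[-5,-42,0],[-5,-42,0],[-5,-42,0],[-5,-42,0]],"spin":[0,0,0,0,0,0,0,0],"gripper":[0.6,0.6,0.6,0.6,0.6,0.6,0.6,0.6]}'; python3 -m creep '{"translation":[[-5,-42,0],[-5,-42,0],[-5,-42,0],[-3,-20,0],[0,0,0],[0,0,0]],"spin":[0,0,0,0,0,0],"gripper":[0.6,0.6,0.6,0.6,0.6,0.6]}'
```

```text
t: 13.05
eef_pos: [0.5206, 0.2162, 0.095]
ee_rot: [3.14, -0.001, -1.816]
force: [0.2, 0.5, -2.5]
width: 0.0594
gripper_force: 20.0
t: 13.85
eef_pos: [0.4805, -0.1194, 0.0954]
ee_rot: [3.141, 0.0, -1.816]
force: [1.4, -0.2, -3.2]
width: 0.0594
gripper_force: 20.0
t: 14.45
eef_pos: [0.4627, -0.2639, 0.0951]
ee_rot: [3.14, 0.0, -1.818]
force: [-0.4, 0.8, -2.4]
width: 0.0595
gripper_force: 20.0
```

```bash
python3 -m creep '{"translation":[[1,4,-30],[0,0,-30],[0,0,-16],[0,0,-6],[0,0,-3],[0,0,0]],"spin":[0,0,0,0,0,0],"gripper":[0.6,0.6,0.6,0.6,0.6,0.6]}' 20; python3 -m creep '{"translation":[[0,0,-1],[0,0,-1],[0,0,-1],[0,0,0]],"spin":[0,0,0,0],"gripper":[0.6,0.6,0.6,0.6]}' 10
```

```text
t: 15.05
eef_pos: [0.4654, -0.2592, 0.0112]
ee_rot: [-3.141, -0.0, -1.815]
force: [-0.2, -0.2, -3.4]
width: 0.0594
gripper_force: 20.0
t: 15.45
eef_pos: [0.465, -0.2596, 0.008]
ee_rot: [-3.141, 0.0, -1.816]
force: [0.1, -0.6, -3.2]
width: 0.0599
gripper_force: 10.0
```

```bash
python3 -m creep '{"translation":[[0,0,-1],[0,0,-1],[0,0,0]],"spin":[0,0,0],"gripper":[0.6,0.6,0.6]}' 10
```

```text
t: 15.75
eef_pos: [0.4652, -0.2599, 0.007]
ee_rot: [-3.141, -0.001, -1.815]
force: [-3.4, 2.1, 9.1]
width: 0.0598
gripper_force: 10.0
```

```bash
python3 -m creep '{"translation":[[-0.5,-2,0],[-0.5,-2,0.3],[-0.5,-2,0.3],[-0.5,-2,0],[0,0,0]],"spin":[0,0,0,0,0],"gripper":[0.6,0.6,0.6,0.6,0.6]}' 10;python3 -m creep '{"translation":[[-0.5,-2,-0.2],[-0.5,-2,-0.3],[-0.5,-2,-0.4],[-0.5,-2,-0.4],[0,0,0]],"spin":[0,0,0,0,0],"gripper":[0.6,0.6,0.6,0.6,0.6]}' 10
python3 - <<'E'
from h import *
o=[]
for c in ("scene","top"):
    f=cams.grab_frame(c); p=proj(f,[.462,-.27,.05])[0].astype(int); o.append(cv2.resize(f["img"][p[1]-30:p[1]+30,p[0]-30:p[0]+30],(400,400),interpolation=cv2.INTER_CUBIC))
cv2.imwrite("pics/t1.png",np.hstack(o)[:,:,::-1])
E
```

```text
t: 16.25
eef_pos: [0.4634, -0.2679, 0.0068]
ee_rot: [-3.141, -0.0, -1.816]
force: [-0.7, 1.3, 5.2]
width: 0.0597
gripper_force: 10.0
t: 16.75
eef_pos: [0.4613, -0.2759, 0.005]
ee_rot: [-3.141, -0.0, -1.816]
force: [1.8, -0.5, 2.5]
width: 0.0596
gripper_force: 10.0
```

View pics/t1.png

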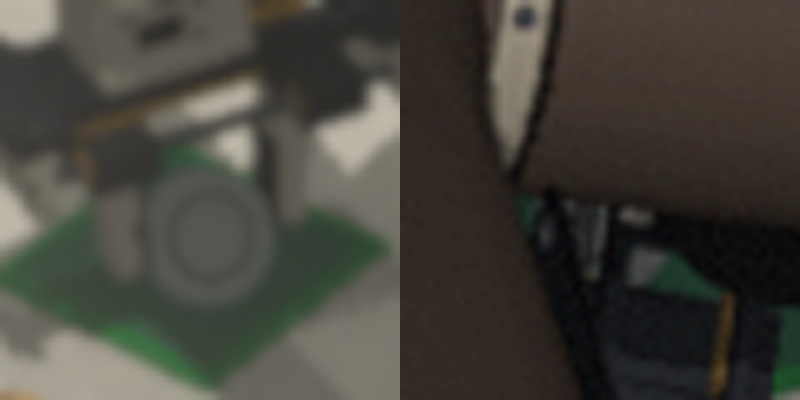

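Left view: the cap shows as a near-full circle at (210,235) between the fingers. It is tilting on the mat as intended, so I'll continue the arc.

```bash
python3 -m creep '{"translation":[[-0.4,-1.8,-0.9],[-0.5,-1.8,-0.9],[-0.4,-1.8,-0.9],[-0.5,-1.8,-0.9],[0,0,0]],"spin":[0,0,0,0,0],"gripper":[0.6,0.6,0.6,0.6,0.6]}' 10;python3 -m creep '{"translation":[[-0.4,-1.5,-1.3],[-0.4,-1.5,-1.3],[-0.4,-1.5,-1.3],[-0.4,-1.5,-1.3],[0,0,0]],"spin":[0,0,0,0,0],"gripper":[0.6,0.6,0.6,0.6,0.6]}' 10; python3 -m creep '{"translation":[[-0.3,-1.2,-1.6],[-0.3,-1.2,-1.6],[-0.3,-1.1,-1.6],[-0.3,-1.1,-1.6],[0,0,0]],"spin":[0,0,0,0,0],"gripper":[0.6,0.6,0.6,0.6,0.6]}' 10
```

```text
t: 17.35
eef_pos: [0.4592, -0.283, 0.0013]
ee_rot: [3.142, -0.0, -1.816]
force: [2.0, -1.3, 0.8]
width: 0.0597
gripper_force: 10.0
t: 17.85
eef_pos: [0.4573, -0.2889, -0.004]
ee_rot: [3.141, 0.0, -1.816]
force: [1.9, -1.7, 0.9]
width: 0.0593
gripper_force: 10.0
t: 18.35
eef_pos: [0.456, -0.2933, -0.0105]
ee_rot: [3.141, 0.0, -1.816]
force: [0.8, -0.8, -1.1]
width: 0.0599
gripper_force: 10.0
```

```bash
python3 -m creep '{"translation":[[-0.2,-0.7,-1.5],[-0.2,-0.7,-1.5],[-0.2,-0.7,-1.5],[0,0,0]],"spin":[0,0,0,0],"gripper":[0.6,0.6,0.6,0.6]}' 10;python3 -m creep '{"translation":[[0,0,-1],[0,0,-1],[0,0,0]],"spin":[0,0,0],"gripper":[0.6,0.6,0.6]}' 10
```

```text
t: 18.75
eef_pos: [0.4555, -0.2954, -0.0149]
ee_rot: [3.141, 0.0, -1.816]
force: [0.5, -0.2, -1.5]
width: 0.0598
gripper_force: 10.0
t: 19.05
eef_pos: [0.4556, -0.2955, -0.0167]
ee_rot: [3.141, -0.0, -1.816]
force: [-0.3, -1.8, -0.6]
width: 0.0596
gripper_force: 10.0
```

```bash
python3 -m creep '{"translation":[[0,0,-1],[0,0,0]],"spin":[0,0],"gripper":[0.6,0.6]}' 8;python3 -m creep '{"translation":[[0,0,0],[0,0,0],[0,0,0],[0,0,0],[0,0,0],[0,0,30],[0,0,40],[0,0,0]],"spin":[0,0,0,0,0,0,0,0],"gripper":[0.72,0.75,0.9,1,1,1,1,1]}'
python3 - <<'E'
from h import *
s=get_state();print(s["eef_pos"],s["force"])
f=cams.grab_frame("scene"); p=proj(f,[.4555,-.2955,.01])[0].astype(int)
b=None
im=cv2.resize(f["img"][p[1]-30:p[1]+30,p[0]-30:p[0]+30],(420,420),interpolation=cv2.INTER_CUBIC)
for q in proj(f,disc([.4555,-.2955,.004],.03,.014)): cv2.circle(im,tuple(int(a) for a in (q-p+30.5)*7),1,(255,0,0),-1)
cv2.imwrite("pics/t2.png",im[:,:,::-1])
E
```

```text
t: 19.25
eef_pos: [0.4557, -0.2955, -0.0173]
ee_rot: [3.141, -0.0, -1.816]
force: [-2.4, -0.7, 2.8]
width: 0.0599
gripper_force: 8.0
t: 20.05
eef_pos: [0.4592, -0.2967, 0.0573]
ee_rot: [-3.133, -0.001, -1.815]
force: [-0.2, 0.3, -0.3]
width: 0.0877
gripper_force: 0.0
[ 0.45924126 -0.29669763  0.05732965] [-0.23003578  0.32516007 -0.34258754]
```

View pics/t2.png

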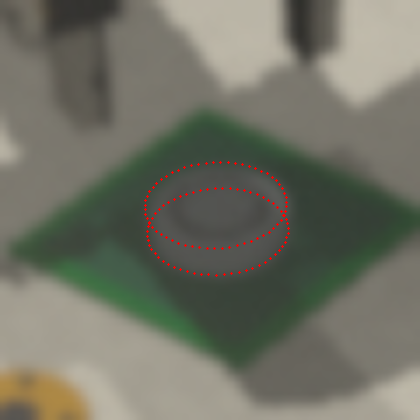

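The picture shows the cap lying flat at the mat centre, matching the red model drawn at the release position (centre about (217,218)). Camera and arm agree to about 1 mm. Next is the flange.

```bash
python3 -m creep '{"translation":[[25,8,0],[40,13,0],[40,13,0],[30,10,0],[11,3,0],[0,0,0]],"spin":[0,0,0,0,0,0],"gripper":[1,1,1,1,1,1]}'
python3 - <<'E'
from h import *
RNG["seal"]=((0,0,0),(180,255,85))
F=[cams.grab_frame(c) for c in ("scene","top")]
for lim in (75,90):
    RNG["seal"]=((0,0,0),(180,255,lim))
    try: x,e,a=fit(F,"seal",[.458,-.065,0],lambda c:disc(c,.03,.012),win=18); print(x.round(4),e.round(2),a)
    except Exception as ex: print(ex)
print(get_state()["eef_pos"])
E
```

```text
t: 20.7
eef_pos: [0.6024, -0.2477, 0.0509]
ee_rot: [3.14, -0.0, -1.815]
force: [-0.2, 0.4, -0.2]
width: 0.0876
gripper_force: 0.0
[ 0.4587 -0.0613  0.0009] 0.48 [(218, 323), (1225, 538)]
[ 0.4588 -0.0615  0.0013] 0.51 [(238, 323), (1225, 538)]
[ 0.60048888 -0.2483564   0.05137763]
```

```bash
python3 -m creep '{"translation":[[1,0,-20],[0,0,-25],[0,0,-15],[0,0,-8],[0,0,-4],[0,0,0],[0,0,0]],"spin":[0,0,0,0,0,0,0],"gripper":[1,1,1,1,1,1,0.6]}' 25; python3 -m creep '{"translation":[[0,0,0],[0,0,0],[0,0,0],[0,0,0]],"spin":[0,0,0,0],"gripper":[0.6,0.6,0.6,0.6]}' 25
```

```text
t: 21.5
eef_pos: [0.6033, -0.2486, -0.0187]
ee_rot: [-3.14, 0.0, -1.816]
force: [0.4, -0.2, 0.5]
width: 0.0838
gripper_force: 0.0
t: 21.9
eef_pos: [0.6022, -0.2483, -0.0192]
ee_rot: [3.141, -0.0, -1.816]
force: [-2.3, 1.4, 4.0]
width: 0.0593
gripper_force: 25.0
```

```bash
python3 -m creep '{"translation":[[0,0,5],[0,0,20],[0,0,30],[0,0,10],[0,0,0]],"spin":[0,0,0,0,0],"gripper":[0.6,0.6,0.6,0.6,0.6]}' 25
cat >> h.py <<'E'
def onplane(f,px,z):
    n=cv2.undistortPoints(np.asarray(px,float).reshape(-1,1,2),f["mtx"],np.asarray(f["D"])).reshape(-1,2)
    d=np.c_[n,np.ones(len(n))]@f["R"]; o=-f["R"].T@f["t"]; return (o+d*((z-o[2])/d[:,2])[:,None])[:,:2]
E
python3 - <<'E'
from h import *
for c in ("scene","top"):
    f=cams.grab_frame(c); h=cv2.cvtColor(f["img"],cv2.COLOR_RGB2HSV)
    u,v=proj(f,[.638,.0275,.012])[0].astype(int); w=19
    sub=h[v-w:v+w,u-w-5:u+w+5]; s=sub[...,1].astype(float)
    yy,xx=np.nonzero(s<130); P=onplane(f,np.c_[xx+u-w-5,yy+v-w],.012)
    for k in range(3):
        g=least_squares(lambda q:np.hypot(P[:,0]-q[0],P[:,1]-q[1])-.038,[.638,.0275],loss="soft_l1",f_scale=.002).x
        P=P[abs(np.hypot(*(P-g).T)-.038)<.006]
    print(c,"ring",g.round(4),len(P))
    B=blob(f,(95,90,40),(125,255,255),[.638,.0275,.012]); Q=onplane(f,B.reshape(-1,2),.012)
    q=least_squares(lambda q:np.hypot(Q[:,0]-q[0],Q[:,1]-q[1])-q[2],[.638,.0275,.075],loss="soft_l1",f_scale=.002).x; print("plate",q.round(4))
    # seal: gray threshold half-way
    u,v=proj(f,[.458,-.063,.01])[0].astype(int); g=cv2.cvtColor(f["img"],cv2.COLOR_RGB2GRAY)[v-25:v+25,u-25:u+25]
    t,m=cv2.threshold(g,0,255,cv2.THRESH_BINARY_INV|cv2.THRESH_OTSU); cs,_=cv2.findContours(m,0,cv2.CHAIN_APPROX_NONE); cc=min(cs,key=lambda x:np.linalg.norm(x.mean((0,1))-25) if len(x)>20 else 99)
    cen,ar=hullc(cc.reshape(-1,2)); cen+=[u-25,v-25]
    for zz in (0.,): 
        r=least_squares(lambda q:hullc(proj(f,disc([q[0],q[1],0],.03,.012)))[0]-cen,[.458,-.063]).x
    print("seal",r.round(4),ar,hullc(proj(f,disc([r[0],r[1],0],.03,.012)))[1],t)
print(get_state()["eef_pos"],get_state()["force"])
E
```

```text
t: 22.4
eef_pos: [0.6041, -0.2486, 0.0472]
ee_rot: [-3.138, 0.0, -1.816]
force: [-0.9, -0.2, -3.5]
width: 0.0589
gripper_force: 25.0
scene ring [0.6359 0.0216] 346
plate [0.6411 0.0319 0.0709]
seal [ 0.4572 -0.0609] 293.5 322.5395741885295 128.0
top ring [0.6393 0.0265] 315
plate [0.6386 0.0316 0.0697]
seal [ 0.4618 -0.0621] 2320.0 536.2731891467702 120.0
[ 0.60220032 -0.24817025  0.04457833] [-0.94740377 -0.26349012 -4.07245869]
```

Run:
```python
from h import *
from scipy.optimize import minimize
from scipy.ndimage import map_coordinates as mc
a=np.linspace(0,2*np.pi,180,endpoint=False)
def circ(c,r,z): return np.c_[c[0]+r*np.cos(a),c[1]+r*np.sin(a),0*a+z]
for c in ("scene","top"):
    f=cams.grab_frame(c); im=cv2.imread(f"pics/{c}0.png")[:,:,::-1].astype(float)
    R=im[...,0]; G=cv2.GaussianBlur(im.mean(2),(0,0),.7)
    def val(I,P): q=proj(f,P); return mc(I,[q[:,1],q[:,0]],order=1).mean()
    for z in (.012,):
        k=lambda q: -(2*val(R,circ(q,.038,z))-val(R,circ(q,.030,z))-val(R,circ(q,.046,z)))
        best=min((minimize(k,g,method="Nelder-Mead",options=dict(initial_simplex=[g,[g[0]+.004,g[1]],[g[0],g[1]+.004]])) for g in ([.638,.0275],[.640,.031],[.636,.023])),key=lambda r:r.fun)
        print(c,"ring",best.x.round(4),round(best.fun,1))
    k=lambda q: -(val(R,circ(q,.079,.008))-val(R,circ(q,.071,.012)))
    b=minimize(k,[.638,.0275],method="Nelder-Mead",options=dict(initial_simplex=[[.638,.0275],[.642,.0275],[.638,.0315]])); print("plate rim",b.x.round(4),b.fun.round(1))
    for n,g,h in (("seal",[.458,-.063],.012),("flange",[.6013,-.2481],.016)):
        sg=1
        k=lambda q: -sg*(val(G,circ(q,.0335,h))-val(G,circ(q,.0265,h)))
        b=minimize(k,g,method="Nelder-Mead",options=dict(initial_simplex=[g,[g[0]+.004,g[1]],[g[0],g[1]+.004]])); print(n,b.x.round(4),b.fun.round(1))
```

```text
scene ring [0.6385 0.0281] -122.1
plate rim [0.6413 0.031 ] -78.5
seal [ 0.4624 -0.0565] -59.3
flange [ 0.6105 -0.2336] -31.6
top ring [0.6391 0.0266] -234.6
plate rim [0.6379 0.0261] -124.3
seal [ 0.4569 -0.0631] -112.8
flange [ 0.5984 -0.2457] -46.8
```

```bash
python3 -m creep '{"translation":[[3,20,0],[6,45,0],[6,45,0],[6,45,0],[6,45,0],[6,45,0],[3,26,0],[0,5,0]],"spin":[0,0,0,0,0,0,0,0],"gripper":[0.6,0.6,0.6,0.6,0.6,0.6,0.6,0.6]}' 25; python3 -m creep '{"translation":[[0,0,0],[0,0,-15],[0,0,-15],[0,0,-10],[0,0,-7],[0,0,0],[0,0,0]],"spin":[0,0,0,0,0,0,0],"gripper":[0.6,0.6,0.6,0.6,0.6,0.6,0.6]}' 25
```

```text
t: 23.4
eef_pos: [0.6387, 0.0307, 0.0441]
ee_rot: [3.14, -0.001, -1.813]
force: [-0.3, 0.1, -2.4]
width: 0.059
gripper_force: 25.0
t: 24.1
eef_pos: [0.639, 0.0272, -0.0014]
ee_rot: [-3.141, -0.0, -1.816]
force: [-0.0, -0.8, -2.4]
width: 0.0594
gripper_force: 25.0
```

```bash
python3 -m creep '{"translation":[[0,0,-2],[0,0,-1.5],[0,0,-1],[0,0,0]],"spin":[0,0,0,0],"gripper":[0.6,0.6,0.6,0.6]}' 25;python3 -m creep '{"translation":[[0,0,-0.7],[0,0,-0.5],[0,0,0]],"spin":[0,0,0],"gripper":[0.6,0.6,0.6]}' 15
```

```text
t: 24.5
eef_pos: [0.6387, 0.0276, -0.006]
ee_rot: [3.142, 0.0, -1.816]
force: [0.0, -0.1, -2.3]
width: 0.0592
gripper_force: 25.0
t: 24.8
eef_pos: [0.6389, 0.0276, -0.0071]
ee_rot: [-3.141, 0.0, -1.816]
force: [0.1, 0.3, -2.0]
width: 0.0597
gripper_force: 15.0
```

```bash
python3 -m creep '{"translation":[[0,0,-0.5],[0,0,-0.5],[0,0,0]],"spin":[0,0,0],"gripper":[0.6,0.6,0.6]}' 10
```

```text
t: 25.1
eef_pos: [0.6389, 0.0276, -0.0072]
ee_rot: [-3.141, 0.0, -1.815]
force: [-4.5, 0.3, 6.9]
width: 0.0599
gripper_force: 10.0
```

```bash
python3 -m creep '{"translation":[[0,0,0],[0,0,0],[0,0,0],[0,0,0],[0,0,20],[0,0,30],[-10,-5,10],[-35,-18,0]],"spin":[0,0,0,0,0,0,0,0],"gripper":[0.75,0.85,1,1,1,1,1,1]}' 10; python3 -m creep '{"translation":[[-40,-20,0],[-40,-20,0],[-40,-20,0],[-17,-8,0],[0,0,-10],[0,0,0]],"spin":[0,0,0,0,0,0],"gripper":[1,1,1,1,1,1]}' 10;  python3 - <<'E'
from h import *
for c in ("scene","top"):
    f=cams.grab_frame(c); 
    for n,g in (("flange",[.6386,.0273,.012]),):
        b=blob(f,*RNG["flange"],g,30); cen,ar=hullc(b.reshape(-1,2)); r=least_squares(lambda q:hullc(proj(f,disc([q[0],q[1],.012],.03,.016)))[0]-cen,g[:2]).x; print(c,r.round(4),ar,hullc(proj(f,disc([*r,.012],.03,.016)))[1])
    print(nets.pinpoint(c,"flange")[:1],nets.pinpoint(c,"seal")[:1])
E
```

```text
t: 25.9
eef_pos: [0.5971, 0.0057, 0.0535]
ee_rot: [-3.137, 0.002, -1.814]
force: [-0.9, -0.3, -1.2]
width: 0.0879
gripper_force: 0.0
t: 26.5
eef_pos: [0.4562, -0.0637, 0.0411]
ee_rot: [3.141, -0.0, -1.816]
force: [0.0, -0.5, -0.5]
width: 0.0873
gripper_force: 0.0
scene [0.6378 0.0279] 379.5 453.98350735695567
[{'centre': [0.6413, 0.029, 0.0132], 'confidence': 0.57}] [{'centre': [0.4614, -0.063, 0.0016], 'confidence': 0.81}]
top [0.6396 0.0269] 484.0 531.9584608084988
[{'centre': [0.7466, -0.1751, 0.001], 'confidence': 0.73}] []
```

```bash
python3 -m creep '{"translation":[[1,0.5,-20],[0,0,-20],[0,0,-12],[0,0,-6],[0,0,-3],[0,0,0],[0,0,0]],"spin":[0,0,0,0,0,0,0],"gripper":[1,1,1,1,1,1,0.62]}' 8; python3 -m creep '{"translation":[[0,0,0],[0,0,0],[0,0,0],[0,0,0],[0,0,0]],"spin":[0,0,0,0,0],"gripper":[0.6,0.6,0.6,0.6,0.6]}' 8
```

```text
t: 27.5
eef_pos: [0.4583, -0.0628, -0.0188]
ee_rot: [-3.141, 0.0, -1.816]
force: [-0.6, 0.5, -0.3]
width: 0.0837
gripper_force: 0.0
t: 28.0
eef_pos: [0.458, -0.0629, -0.019]
ee_rot: [-3.141, 0.0, -1.816]
force: [-0.5, 0.5, 4.0]
width: 0.0595
gripper_force: 8.0
```

```bash
python3 -m creep '{"translation":[[0,0,5],[0,0,25],[0,0,35],[10,5,10],[36,18,0],[40,20,0],[40,20,0],[35,17,0]],"spin":[0,0,0,0,0,0,0,0],"gripper":[0.6,0.6,0.6,0.6,0.6,0.6,0.6,0.6]}' 10; python3 -m creep '{"translation":[[19.7,10.3,0],[0,0,0],[0,0,-20],[0,0,-15],[0,0,-5],[0,0,-3],[0,0,0]],"spin":[0,0,0,0,0,0,0],"gripper":[0.6,0.6,0.6,0.6,0.6,0.6,0.6]}' 10
```

```text
t: 28.8
eef_pos: [0.6206, 0.018, 0.056]
ee_rot: [-3.141, 0.0, -1.816]
force: [0.4, -0.7, 0.5]
width: 0.0594
gripper_force: 10.0
t: 29.5
eef_pos: [0.6384, 0.0272, 0.013]
ee_rot: [3.142, -0.0, -1.816]
force: [0.1, -0.0, 0.5]
width: 0.0595
gripper_force: 10.0
```

```bash
python3 -m creep '{"translation":[[0,0,-1.5],[0,0,-1],[0,0,-0.5],[0,0,0]],"spin":[0,0,0,0],"gripper":[0.6,0.6,0.6,0.6]}' 8;python3 -m creep '{"translation":[[0,0,-0.5],[0,0,-0.5],[0,0,0]],"spin":[0,0,0],"gripper":[0.6,0.6,0.6]}' 8
```

```text
t: 29.9
eef_pos: [0.6386, 0.0274, 0.01]
ee_rot: [-3.141, 0.0, -1.816]
force: [0.3, -0.0, -0.6]
width: 0.0598
gripper_force: 8.0
t: 30.2
eef_pos: [0.6386, 0.0274, 0.0091]
ee_rot: [-3.141, 0.0, -1.816]
force: [-1.3, -1.0, 4.0]
width: 0.0595
gripper_force: 8.0
```

```bash
python3 -m creep '{"translation":[[0,0,0],[0,0,0],[0,0,0],[0,0,0],[0,0,20],[0,0,30],[-10,-18,5],[-22,-39,0]],"spin":[0,0,0,0,0,0,0,0],"gripper":[0.75,0.85,1,1,1,1,1,1]}' 10; python3 -m creep '{"translation":[[-22,-39,0],[-22,-39,0],[-22,-39,0],[-22,-39,0],[-22,-39,0],[-22,-39,0],[-19,-32,0],[0,0,0]],"spin":[0,0,0,0,0,0,0,0],"gripper":[1,1,1,1,1,1,1,1]}' 10;  python3 - <<'E'
from h import *
s=get_state(); print(s["eef_pos"])
o=[]
for c in ("scene","top"):
    f=cams.grab_frame(c); u,v=proj(f,[.6386,.0273,.03])[0].astype(int); w=24
    im=cv2.resize(f["img"][v-w:v+w,u-w:u+w],(390,390),interpolation=cv2.INTER_CUBIC); k=390/48
    for q in proj(f,disc([.6386,.0273,.028],.03,.012))[60:]: cv2.circle(im,tuple(int(a) for a in (q-[u,v]+w+.5)*k),1,(255,0,0),-1)
    o.append(im)
    for n in ("seal","cap"): print(c,n,[(np.round(d["centre"],4),d["confidence"]) for d in nets.pinpoint(c,n)[:2]])
cv2.imwrite("pics/s1.png",np.hstack(o)[:,:,::-1])
E
```

```text
t: 31.0
eef_pos: [0.6086, -0.0284, 0.0652]
ee_rot: [-3.138, 0.002, -1.813]
force: [-0.3, -1.2, 0.4]
width: 0.0876
gripper_force: 0.0
t: 31.8
eef_pos: [0.4526, -0.2985, 0.0635]
ee_rot: [3.141, 0.0, -1.82]
force: [0.8, 0.4, 0.3]
width: 0.0876
gripper_force: 0.0
[ 0.45257995 -0.29847066  0.06348672]
scene seal [(array([0.6387, 0.0232, 0.0306]), 0.78)]
scene cap [(array([ 0.4616, -0.291 ,  0.0073]), 0.71)]
top seal [(array([0.6365, 0.0296, 0.0253]), 0.92)]
top cap [(array([ 0.4548, -0.2939,  0.0122]), 0.41)]
```

View pics/s1.png

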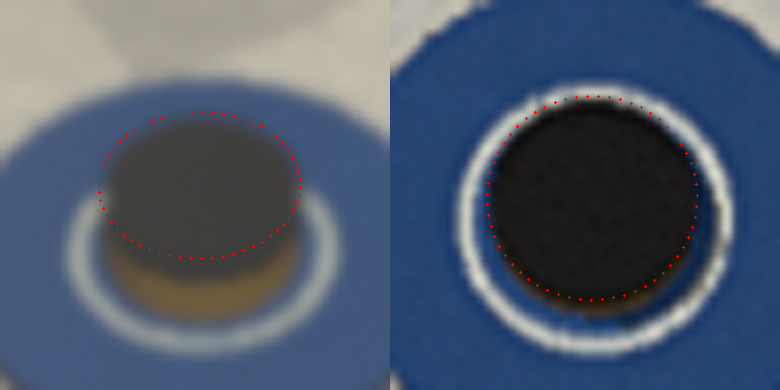

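The views show the seal lying flat on the flange inside the ring, its top centred near (592,200) in the top crop. A bit more brass shows at lower right, so I'll measure the offset, and the cap's position too.

Run:
```python
from h import *
for c in ("scene","top"):
    f=cams.grab_frame(c); g=cv2.GaussianBlur(f["img"],(0,0),.6)
    f2=dict(f); V=f["img"].max(2)
    for lim in (75,85):
        b=blob(f,(0,0,0),(180,255,lim),[.6386,.0273,.034],20); cen,ar=hullc(b.reshape(-1,2))
        r=least_squares(lambda q:hullc(proj(f,disc([q[0],q[1],.028],.03,.012)))[0]-cen,[.6386,.0273]).x; print(c,"seal",lim,r.round(4),ar,round(hullc(proj(f,disc([*r,.028],.03,.012)))[1]))
    # union of seal and brass = whole stack silhouette; left/right check in y via top view
    u,v=proj(f,[.6386,.0273,.02])[0].astype(int)
    R=f["img"].astype(int)
    if c=="top":
        for row in (v-6,v,v+5,v+9,v+11): print(row,[tuple(R[row,x]) and int(R[row,x,0]-R[row,x,2]) for x in range(u-16,u+17)])
```

```text
scene seal 75 [0.6391 0.0283] 338.0 433
scene seal 85 [0.6396 0.0291] 381.5 433
top seal 75 [0.6357 0.025 ] 568.5 535
top seal 85 [0.6355 0.0252] 582.0 535
168 [-79, -64, -13, 2, -36, -26, 0, 2, 5, 3, 2, 0, 3, -1, 0, 1, 1, 1, 1, 2, 1, -1, 1, 0, -1, -1, 2, -1, -24, -29, 2, 9, -36]
174 [-29, 10, -45, -81, -29, 4, 4, 0, 1, 1, 0, 1, 2, 1, 3, 1, 0, 2, 1, 2, 1, 2, 0, 0, 4, 0, 0, 2, 5, -13, -56, -40, 1]
179 [-39, 10, -23, -71, -83, -5, 7, 1, 1, 2, 2, 0, 3, 2, 0, -1, 1, 0, 1, 2, 0, 2, 3, 2, 1, 2, 1, 5, 1, -51, -55, -29, 13]
183 [-82, -53, 3, 8, -42, -82, -81, -21, 9, 11, 4, 1, 1, 0, 0, 1, 1, 2, 1, 1, 1, 2, -1, 2, 10, 19, -3, -50, -54, -31, 2, 5, -41]
185 [-79, -79, -67, -30, 1, -16, -51, -82, -80, -22, 0, 11, 18, 19, 6, 2, 4, 6, 4, 8, 7, 21, 28, 27, -15, -50, -55, -40, -10, 10, -1, -51, -78]
```

Brass and black edges are symmetric in the top view (both centred near column +16.5), so the seal is within about 1 mm. For the cap I'll grip across the other axis, at a quarter turn, so both directions are centred by a squeeze.

```bash
python3 -m creep '{"translation":[[3,3,0],[0,0,0],[0,0,0],[0,0,0],[0,0,0],[0,0,0],[0,0,0],[0,0,0]],"spin":[0.145,0.145,0.145,0.145,0.145,0.145,0.145,0.145],"gripper":[1,1,1,1,1,1,1,1]}' 10; python3 -m creep '{"translation":[[0,0,0],[0,0,0],[0,0,-20],[0,0,-15],[0,0,0],[0,0,0]],"spin":[0.145,0.145,0.121,0,0,0],"gripper":[1,1,1,1,1,1]}' 10
```

```text
t: 33.0
eef_pos: [0.4589, -0.292, 0.0637]
ee_rot: [3.142, 0.0, -0.648]
force: [-0.1, 0.7, 0.9]
width: 0.0876
gripper_force: 0.0
t: 33.6
eef_pos: [0.4588, -0.2923, 0.0289]
ee_rot: [3.141, 0.001, -0.244]
force: [0.0, -0.6, -0.6]
width: 0.0878
gripper_force: 0.0
```

```bash
python3 -m creep '{"translation":[[-3.1,-3.2,0],[0,0,-20],[0,0,-14],[0,0,-8],[0,0,-4],[0,0,0],[0,0,0]],"spin":[0,0,0,0,0,0,0],"gripper":[1,1,1,1,1,1,0.62]}' 15; python3 -m creep '{"translation":[[0,0,0],[0,0,0],[0,0,0],[0,0,0],[0,0,0]],"spin":[0,0,0,0,0],"gripper":[0.6,0.6,0.6,0.6,0.6]}' 20
```

```text
t: 34.3
eef_pos: [0.4559, -0.296, -0.0166]
ee_rot: [3.141, -0.001, -0.245]
force: [-0.3, 0.4, -0.0]
width: 0.0837
gripper_force: 0.0
t: 34.8
eef_pos: [0.4558, -0.2958, -0.0169]
ee_rot: [-3.141, -0.001, -0.245]
force: [-0.1, 3.0, 4.1]
width: 0.0596
gripper_force: 20.0
```

```bash
python3 -m creep '{"translation":[[0,0,5],[0,0,20],[0,0,35],[8,14,20],[22,39,0],[22,39,0],[22,39,0],[22,39,0]],"spin":[0,0,0,0,0,0,0,0],"gripper":[0.6,0.6,0.6,0.6,0.6,0.6,0.6,0.6]}' 20; python3 -m creep '{"translation":[[22,39,0],[22,39,0],[22,39,0],[15,27,0],[6,9,0],[0,0,0],[0,0,0]],"spin":[0,0,0,0,0,0,0],"gripper":[0.6,0.6,0.6,0.6,0.6,0.6,0.6]}' 20
```

```text
t: 35.6
eef_pos: [0.5513, -0.1245, 0.0627]
ee_rot: [3.141, 0.001, -0.245]
force: [0.0, -0.6, -2.8]
width: 0.0598
gripper_force: 20.0
t: 36.3
eef_pos: [0.6374, 0.0265, 0.0621]
ee_rot: [3.141, 0.002, -0.245]
force: [-1.5, -0.3, -1.8]
width: 0.0594
gripper_force: 20.0
```

Adjust +1.3, +0.9 and descend to about 23 mm first.

```bash
python3 -m creep '{"translation":[[1.3,0.9,0],[0,0,-15],[0,0,-14],[0,0,-7],[0,0,-3],[0,0,0],[0,0,0]],"spin":[0,0,0,0,0,0,0],"gripper":[0.6,0.6,0.6,0.6,0.6,0.6,0.6]}' 20
```

```text
t: 37.0
eef_pos: [0.64, 0.028, 0.0241]
ee_rot: [-3.141, -0.0, -0.245]
force: [-0.3, 0.0, -3.9]
width: 0.0594
gripper_force: 20.0
```

```bash
python3 -m creep '{"translation":[[-1.2,-0.5,-1],[0,0,-1],[0,0,-1],[0,0,-1],[0,0,0]],"spin":[0,0,0,0,0],"gripper":[0.6,0.6,0.6,0.6,0.6]}' 15;python3 -m creep '{"translation":[[0,0,-0.5],[0,0,-0.5],[0,0,0]],"spin":[0,0,0],"gripper":[0.6,0.6,0.6]}' 12
```

```text
t: 37.5
eef_pos: [0.6384, 0.0276, 0.0196]
ee_rot: [3.142, 0.0, -0.245]
force: [-1.1, 0.1, -2.5]
width: 0.0596
gripper_force: 15.0
t: 37.8
eef_pos: [0.6386, 0.0276, 0.0192]
ee_rot: [-3.142, -0.0, -0.245]
force: [-1.2, -0.2, 2.0]
width: 0.0598
gripper_force: 12.0
```

```bash
python3 -m creep '{"translation":[[0,0,0],[0,0,0],[0,0,0],[0,0,0],[0,0,0],[0,0,15],[0,0,35],[0,0,40]],"spin":[0,0,0,0,0,0,0,0],"gripper":[0.72,0.8,0.95,1,1,1,1,1]}' 10; python3 -m creep '{"translation":[[-15,-30,10],[-22,-39,0],[-22,-39,0],[-22,-39,0],[-22,-39,0],[-22,-39,0],[-22,-39,0],[0,0,0]],"spin":[0,0,0,0,0,0,0,0],"gripper":[1,1,1,1,1,1,1,1]}' 10;  python3 - <<'E'
from h import *
s=get_state(); print(s["eef_pos"],s["t"])
for c in ("scene","top"):
    f=cams.grab_frame(c)
    for n in ("seal","cap","flange","plug_blue","plug_orange","valve","tape","elbow"): print(c,n,[(np.round(d["centre"],4).tolist(),round(d["confidence"],2)) for d in nets.pinpoint(c,n)[:1]])
    # whole stack silhouette: not plate-blue and inside the ring
    hsv=cv2.cvtColor(f["img"],cv2.COLOR_RGB2HSV); cols=cv2.inRange(hsv,(0,0,0),(180,100,255))|cv2.inRange(hsv,(8,60,20),(35,255,255))
    u,v=proj(f,[.6386,.0273,.03])[0].astype(int)
    top=disc([.6386,.0273,.04],.03,.014)
    cv2.imwrite(f"pics/end_{c}.png",f["img"][v-30:v+30,u-30:u+30,::-1])
    g=cv2.GaussianBlur(f["img"].astype(float).mean(2),(0,0),.7); gx,gy=cv2.Sobel(g,-1,1,0),cv2.Sobel(g,-1,0,1); G=np.hypot(gx,gy)
    from scipy.ndimage import map_coordinates as mc
    a=np.linspace(0,2*np.pi,180)
    def k(q): p=proj(f,np.c_[q[0]+.03*np.cos(a),q[1]+.03*np.sin(a),0*a+.054]); return -mc(G,[p[:,1],p[:,0]],order=1).mean()
    from scipy.optimize import brute
    b=brute(k,((.632,.646),(.020,.034)),Ns=29,finish=None); print(c,"cap top edge",b.round(4),k(b).round(1))
E
```

```text
t: 38.6
eef_pos: [0.6374, 0.0272, 0.1083]
ee_rot: [3.14, 0.003, -0.245]
force: [0.5, 0.7, 0.6]
width: 0.0877
gripper_force: 0.0
t: 39.4
eef_pos: [0.4887, -0.2397, 0.1189]
ee_rot: [3.141, 0.001, -0.249]
force: [-0.3, 0.5, -0.4]
width: 0.0877
gripper_force: 0.0
[ 0.48869272 -0.23967304  0.11885275] 39.4
scene seal [([0.6404, 0.0248, 0.0299], 0.56)]
scene cap [([0.6408, 0.026, 0.0406], 0.79)]
scene flange [([0.6452, 0.0297, 0.0131], 0.51)]
scene plug_blue [([0.5229, 0.298, 0.0398], 0.78)]
scene plug_orange [([0.5063, 0.2296, 0.0382], 0.64)]
scene valve [([0.7774, 0.1467, 0.002], 0.72)]
scene tape [([0.7469, -0.1797, 0.0011], 0.77)]
scene elbow [([0.7052, 0.3289, -0.0014], 0.58)]
scene cap top edge [0.639 0.029] -96.0
top seal []
top cap [([0.6401, 0.0256, 0.0471], 0.75)]
top flange [([0.6394, 0.025, 0.0169], 0.54)]
top plug_blue [([0.5238, 0.2969, 0.0381], 0.72)]
top plug_orange [([0.503, 0.228, 0.0365], 0.73)]
top valve [([0.7709, 0.1476, 0.001], 0.65)]
top tape [([0.7491, -0.173, -0.0025], 0.68)]
top elbow [([0.7013, 0.3301, -0.0004], 0.73)]
top cap top edge [0.6385 0.0315] -185.6
```

Run:
```python
from h import *
f=cams.grab_frame("top"); I=f["img"].astype(int)
for c in ([.6386,.0273,.054],):
    p=proj(f,[c,[c[0],c[1]+.03,.054],[c[0],c[1]-.03,.054],[c[0]+.03,c[1],.054],[c[0]-.03,c[1],.054]]); print(p.round(1).tolist())
u,v=p[0].round().astype(int)
print("row",u-18,[int(x) for x in I[v,u-18:u+19].mean(1)],[int(x) for x in (I[v,u-18:u+19,2]-I[v,u-18:u+19,0])])
print("col",v-18,[int(x) for x in I[v-18:v+25,u].mean(1)],[int(x) for x in (I[v-18:v+25,u,2]-I[v-18:v+25,u,0])])
```

```text
[[259.4, 171.3], [246.3, 171.9], [272.4, 170.8], [258.8, 158.7], [259.9, 184.1]]
row 241 [77, 72, 95, 182, 178, 90, 120, 164, 168, 166, 107, 88, 158, 161, 158, 153, 153, 158, 159, 156, 156, 156, 162, 158, 50, 16, 38, 56, 66, 74, 56, 67, 74, 74, 73, 74, 71] [82, 84, 59, 4, 13, 64, 24, 3, 3, 4, 3, 2, 5, 4, 6, 5, 5, 4, 5, 4, 4, 5, 5, 4, 2, 1, -3, -17, -21, -21, -16, -20, -19, -19, -21, -20, -19]
col 153 [79, 78, 79, 76, 76, 80, 114, 163, 162, 149, 105, 116, 159, 160, 160, 160, 160, 159, 159, 158, 157, 157, 156, 155, 157, 144, 89, 118, 160, 162, 155, 107, 42, 24, 53, 61, 91, 146, 202, 138, 81, 75, 70] [79, 80, 80, 81, 82, 74, 36, 0, 4, 5, 4, 3, 6, 5, 4, 4, 5, 5, 5, 5, 5, 5, 4, 5, 5, 5, 2, 4, 4, 5, 5, 5, 1, -26, -23, 56, 76, 30, -2, 37, 78, 83, 73]
```

In the top view the cap's groove is centred at (259.5, 171.3). The expected point is (259.4, 171.3), so the stack is centred and the other items haven't moved. I'm handing in.

```bash
python3 -c "
from station import arm
print(arm.job_done())"
```

```text
the job is handed in; nothing more can be done
None
```

The blanking set is stacked flat and centred on the plate to within about 2 mm by camera (flange, then seal, then cap), with the cap laid down and released on the mat first, the other items undisturbed, and the job handed in at about 40 s.

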